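# Slide the sheet blank out over the riser's end

### The job

The aluminium blank lies flat on top of the plywood riser. Push it with the fingertips until its long edge lies along the low rail and about a quarter of its length sticks out over the end of the riser beside the vise, so that it can be picked up there by its edge. Slide it only: do not lift it or tip it, leave it lying flat, and leave the other things on the bench where they are.

Things in the scene. Friction and masses are not known exactly. Their poses are not given: they have to be found in the camera images.
- riser: Bench riser of bare plywood, fixed to the bench: a shelf 180 mm deep (its x) and 340 mm long (its y), flat upper face 60 mm above the bench. Origin at the centre of its underside. Along its -x long side (the robot's side) stands a straight rail 12 mm thick whose top is 20 mm above the upper face; the rail's inner face is at x = -78 mm. The +x side and both ends (y = -170 and y = +170 mm) are open and have no lip.
- blank_center (a point): Centre (half-way up) of the loose aluminium blank, a flat rectangular plate 90 mm (its x) by 140 mm (its y) by 5 mm thick, about 0.17 kg, with four small holes. It starts lying flat on the riser, a little away from the rail and a little askew; its long side runs roughly along the riser's y. Lying against the rail its centre is at x = -33 mm of the riser, z = 62.5 mm.
- vise: Grey cast drill-press vise with steel jaws and a screw with a cross handle, bolted to the bench about 10 cm beyond one end of the riser (either one); 110 mm wide (its y), about 215 mm long (its x), 62 mm high. Origin on the underside, about the middle.
- tray: Open dark steel tray of metal offcuts, fixed on the bench about 10 cm beyond the riser's other end; 190 mm (its x) by 110 mm (its y), 45 mm high. Origin at the centre of its underside.
- jar_mid (a point): Half-way up a glass jar with a steel cap, 56 mm across and 75 mm high, standing on the bench in front of the riser (its open, +x side). To be left alone.
- file_mid (a point): A flat file with a round wooden handle, about 245 mm long and 25 mm high, lying on the bench on the riser's open (+x) side; the point is on the middle line of the blade, 30 mm from its handle end; its y runs along the blade. To be left alone.
- square_mid (a point): An engineer's square of steel, stock 95 mm, blade 120 mm, 18 mm high, lying on the bench between the robot and the riser; the point is the middle of the stock. To be left alone.
- sander_mid (a point): Centre of a cork sanding block, 65 by 110 by 32 mm, lying on the bench between the robot and the riser. To be left alone.
There are look-alikes about, which are no part of the job. Leave any purple look-alike of the part that bears blank_center alone.

How it is judged:
At the end, for the whole second after the job is handed in: The blank lies flat and still on the riser, sticking out 22 to 50 mm over the end beside the vise, its long edge along the rail (within 6 mm at its middle and 4 degrees) (((y of vise in the frame of riser above 0 m and y of blank_center in the frame of riser between 0.122 and 0.15 m) or (y of vise in the frame of riser below 0 m and y of blank_center in the frame of riser between -0.15 and -0.122 m)) and x of blank_center in the frame of riser below -0.027 m and angle between the y axis of blank_center and the y axis of riser, either way round below 0.07 rad and angle between blank_center's own z axis and vertical below 0.04 rad and z of blank_center in the frame of riser between 0.06 and 0.065 m and linear speed of blank below 0.01 m/s); the robot touches nothing.
It fails at once if the blank is lifted off the riser (more than 10 mm) or carried (z of blank_center in the frame of riser above 0.0725 m).
It fails at once if the blank is tipped (more than about 9 degrees) (angle between blank_center's own z axis and vertical above 0.15 rad).
It fails at once if the jar, file, square or sanding block is moved more than 15 mm (distance of any of jar_mid, file_mid, square_mid, sander_mid from where it was at the start of the episode above 0.015 m).
It also fails if it takes over 48 s, if anything falls off the work surface, if the arm or the gripper's body presses on something with over 40 N, if the wrist force passes 120 N, or if a joint passes its speed limit or range.

### The arm

A 7-joint arm with a two-finger parallel gripper is mounted at the origin on the work surface. World frame = base frame: x ahead of the robot, y to its left, z up, the work surface at z = 0. Lengths are in m, angles in rad, forces in N, time in s.
With the tool pointing down it reaches from about 0.425 to 0.925 m from the base axis. Payload 6.8 kg.
Tool frame: the origin (TCP) lies midway between the tips of the shut fingers; the grasp point (between the pads) lies grip_depth behind it (grip_depth is the distance from the TCP to the grasp point, in m); z points along the fingers, y is the line along which they close (so a half turn about z gives the same grasp; the last joint's range is limited). The gripper opens to 88 mm and grips with 3 to 60 N. Pads are 20 mm wide; open, the fingers measure 115 mm over their backs; the gripper's body (75 mm by 178 mm) begins 61 mm behind the grasp point.
Start: joints at [-1.258, 0.477, 0.022, 1.555, -0.011, 1.109, -0.083], TCP at [0.276, 0.616, 0.223] pointing down, gripper open.
Joint ranges: [-2.96, 2.96], [-0.34, 2.1], [-1.41, 1.46], [0.24, 2.44], [-1.37, 4.51], [0.17, 1.92], [-2.96, 2.96]. Speed limits (rad/s): [2.39, 2.39, 3.14, 3.14, 3.14, 3.14, 3.14].

### API

Orientations are given as a unit quaternion [w, x, y, z].
In Python, from plant import * gives the robot as it stands. The module is installed in compiled form; this text tells all that it offers.
- The arm moves only by the tool servo_tool, never from a script. Its argument "moves" is one flat list of numbers, 4 for each row, row after row: the shift along the tool's x, y, z each as a share of 20 cm, from -1 to 1, then the turn about the tool's z as a share of 90 degrees, from -1 to 1. A call has 1 to 10 rows; each row is the pose to reach, as a shift and turn from the pose commanded when the call began, along the tool's axes at that moment; what a row does not reach only later rows make up. A row lasts 1/10 s, in which the tool goes at most 50 mm and 8.59 degrees, less where a joint would pass 70% of its speed; a pose out of reach is approached as far as the arm can. A call with a number of a shift or a turn outside -1 to 1 is refused whole. A call with a gripper value outside its range is refused whole. "fingers" is the opening, from -1 (shut) to 1 (fully open), so that 0 is half open, set as the call begins (left out, the last holds). The fingers move at their own pace and stop on an object; the grip force is fixed at half the most. Time passes only in rows, so rows that repeat a pose let the fingers close. It gives the time, the measured TCP pose, the force, the opening and the grip force at its end, in the units of the state.
- state(): the state, without advancing time (a new reading comes with each control period).
- read_camera(name): name is "side" or "top" or "wrist"; returns the picture (400x640x3 uint8, red, green, blue); there is no depth.
- camera_model(name): a dict with "mtx" (3x3 intrinsics, pixels), "distortion" ([k1, k2, p1, p2, k3] as OpenCV has them; the pictures are not rectified), "position" and "orientation" of the camera in the world. Camera axes: x right, y up, looking along -z (the intrinsics and any distortion apply to the point x, -y, -z); pixel columns grow to the right and rows downward; lengths in m; the calibration is good to about 2 mm. A picture is of the moment at which its call begins: read the wrist's pose just before it. camera_model takes no time and is no camera call; for the wrist camera it gives the pose at the moment of the call.
- job_done(): hands the job in; it is judged then, once.
The state is a dict: "t": time; "joint_pos": joint angles; "joint_velocities": joint speeds; "joint_efforts": joint torques, N m; "eef_pos": TCP position; "eef_rot": TCP orientation; "ft_force": force on the tool from outside, world axes, zero at the start; "torque": the same for the moment, N m; "gripper_width": finger opening in m; "grip_force": force on a finger pad.
Only numpy, scipy, OpenCV 4.12 (cv2) and the standard library are available. Lean on these libraries where they do the work, as an engineer would, in place of code of your own. Each camera call takes 0.05 s, during which the arm holds its last target. There are 200 camera calls.

## Working session

There is one attempt and no reset: what is moved stays moved. The work goes in short steps, Python scripts to look and compute and a tool call to move; the robot and the scene stay as the last step left them, time stands still between calls to the robot, and variables do not carry over. Pictures are saved under pics/ and viewed, at most 10 in all, crops included, and the job is handed in when it is done.

Besides the shell and the picture viewer there is one more tool, called after "Request:" by a JSON object that holds its "name" and its "arguments". servo_tool: Moves the arm, as the interface text tells. Shift numbers are shares of 20 cm and turn numbers shares of 90 degrees, none past 1 either way. Its arguments: {"type":"object","properties":{"moves":{"type":"array","items":{"type":"number","minimum":-1,"maximum":1}},"fingers":{"type":"number"}},"required":["moves"]}

```bash
mkdir -p pics
cat > h.py <<'E'
from plant import *
import numpy as np, cv2
from scipy.spatial.transform import Rotation as R
def rot(q): return R.from_quat([q[1],q[2],q[3],q[0]]).as_matrix()
def ray(cm,uv,z):
    p=cv2.undistortPoints(np.array(uv,float).reshape(-1,1,2),np.array(cm["mtx"]),np.array(cm["distortion"])).reshape(-1,2)
    d=np.c_[p[:,0],-p[:,1],-np.ones(len(p))]@rot(cm["orientation"]).T
    o=np.array(cm["position"]); return o+d*((z-o[2])/d[:,2])[:,None]
def snap(name,f):
    cm=camera_model(name); im=read_camera(name); cv2.imwrite(f"pics/{f}.png",im[:,:,::-1]); return cm,im
E
python3 - <<'E'
from h import *
for n in("top","side"):
    cm,im=snap(n,n+"0"); print(n,cm["position"],cm["orientation"],cm["mtx"])
s=state();print(s["t"],s["eef_pos"],s["eef_rot"],s["gripper_width"])
E
```

```text
top [0.29188494 0.03516493 1.07150963] [-0.69555217 -0.05810508  0.05309293  0.71415133] [[450.35388802   0.         320.63408042]
 [  0.         450.35388802 196.72256116]
 [  0.           0.           1.        ]]
side [ 0.02524127 -0.53388239  0.91108554] [ 0.88520195  0.32820102 -0.12353396 -0.30568113] [[405.41635477   0.         315.62197623]
 [  0.         405.41635477 197.97252593]
 [  0.           0.           1.        ]]
0.1 [0.27548296 0.61564667 0.22180298] [-1.26771670e-04  2.08836895e-01  9.77950155e-01 -7.93931182e-04] 0.08787179558207604
```

View pics/top0.png

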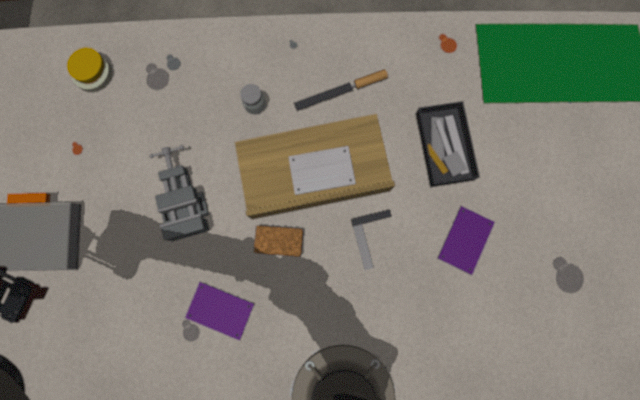

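View pics/side0.png

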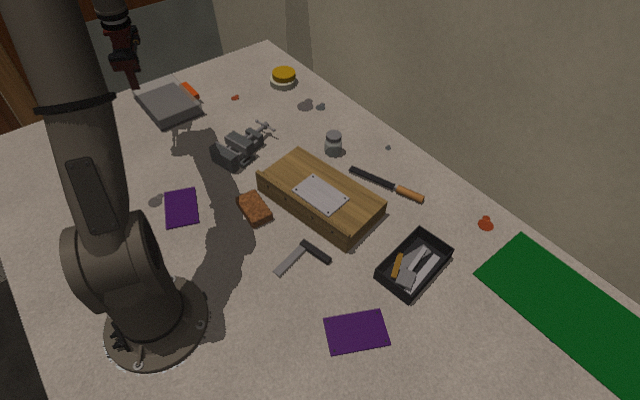

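The top view shows the vise at (180,200), left of the riser, and the tray at (447,145), right of it. There are three plate-like candidates: the grey plate with four holes on the riser at (322,170), and purple plates on the bench at (466,240) and (220,310). The grey one fits because it is bare aluminium, has holes and lies on the riser. I'll confirm it in a crop and measure it.

```bash
cat > m.py <<'E'
from h import *
def measure(tag,show=False):
    cm,im=snap("top",tag)
    hsv=cv2.cvtColor(im,cv2.COLOR_RGB2HSV)
    roi=np.zeros(im.shape[:2],np.uint8); cv2.fillPoly(roi,[np.array([(205,100),(385,112),(400,190),(245,222),(205,200)])],255)
    def big(m): 
        c=max(cv2.findContours(m,cv2.RETR_EXTERNAL,cv2.CHAIN_APPROX_NONE)[0],key=cv2.contourArea); return c
    bl=((hsv[...,1]<45)&(hsv[...,2]>130)).astype(np.uint8)*255
    bl=cv2.morphologyEx(bl&roi,cv2.MORPH_OPEN,np.ones((3,3)))
    return cm,im,hsv,roi,bl,big
if __name__=="__main__":
    cm,im,hsv,roi,bl,big=measure("top1")
    for p in [(322,165),(260,160),(300,203),(330,193),(220,130)]: print(p,hsv[p[1],p[0]])
    wood=((hsv[...,1]>90)).astype(np.uint8)*255&roi
    c=big(wood); print("wood",cv2.contourArea(c),cv2.approxPolyDP(cv2.convexHull(c),5,True)[:,0].tolist())
    W=ray(cm,cv2.convexHull(c)[:,0],.06)
    print(cv2.minAreaRect(W[:,:2].astype(np.float32)*1000))
    n,l,st,ce=cv2.connectedComponentsWithStats(bl); k=l[170,322]; print(k,st[k])
    c=big((l==k).astype(np.uint8)); B=ray(cm,c[:,0],.065)
    print(cv2.minAreaRect(B[:,:2].astype(np.float32)*1000))
    cr=cv2.resize(im[95:235,215:415],None,fx=4,fy=4,interpolation=cv2.INTER_CUBIC); cv2.imwrite("pics/crop1.png",cr[:,:,::-1])
E
python3 m.py
```

```text
(322, 165) [173   7 155]
(260, 160) [ 20 117 146]
(300, 203) [ 21 113 126]
(330, 193) [ 19 108 125]
(220, 130) [ 12  28 153]
wood 11048.5 [[376, 115], [393, 182], [388, 190], [257, 217], [246, 213], [237, 142]]
((526.27099609375, 55.63250732421875), (183.6302490234375, 342.3121643066406), 10.066669464111328)
3 [ 289  146   66   48 2347]
((514.0628662109375, 36.84312057495117), (90.83660888671875, 140.55654907226562), 9.114150047302246)
```

View pics/crop1.png

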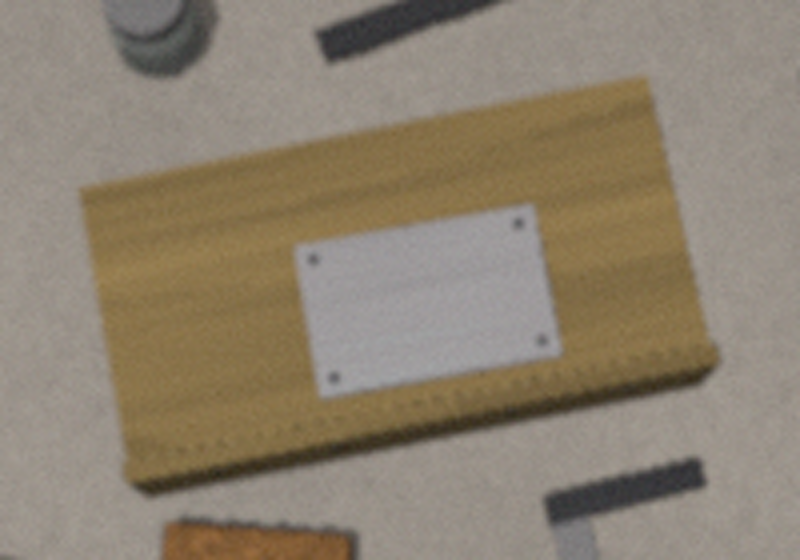

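The crop shows a grey plate with four holes, so that is the blank; its corners in the top image are about (289,156), (349,146), (355,184) and (295,194). The vise is at the riser's left (+y) end. Next I'll work out the riser frame.

```bash
cat > fr.py <<'E'
from h import *
cm=camera_model("top")
# far edge corners from crop: /4 + (215,95)
P=ray(cm,[(215+82/4-.4,95+188/4-.4),(215+648/4-.4,95+77/4-.4)],.06)[:,:2]
y=P[0]-P[1]; L=np.linalg.norm(y); y/=L; x=np.array([y[1],-y[0]])
C=P.mean(0)-.09*x
def toR(p): d=np.atleast_2d(p)[:,:2]-C; return np.c_[d@x,d@y]
def toW(r): r=np.atleast_2d(r); return C+r[:,:1]*x+r[:,1:2]*y
E
python3 - <<'E'
from fr import *
print("L",L,"C",C,"yaw",np.degrees(np.arctan2(x[1],x[0])))
print("blank",toR([.5141,.0368]))
for n,uv in dict(railL=(215+128/4,95+465/4),railR=(215+716/4,95+350/4)).items(): print(n,toR(ray(cm,[uv],.08)))
s=state(); M=rot(s["eef_rot"]); print(s["t"],M.round(3),toR(s["eef_pos"][:2]))
for n,uv,z in [("jar",(250,92),.075),("file",(335,95),.02),("vise",(182,165),.06),("visehandle",(168,150),.06),("viseR",(207,205),.06),("sander",(278,240),.03),("tray",(447,145),.045)]: print(n,ray(cm,[uv],z)[0][:2].round(3),toR(ray(cm,[uv],z)[0][:2]).round(3))
E
```

```text
L 0.3374912750895929 C [0.52832471 0.05465748] yaw 9.87688845170777
blank [[-0.01707701 -0.01515282]]
railL [[-0.07990126  0.16635928]]
railR [[-0.08122772 -0.16825475]]
0.15 [[-0.913  0.408 -0.   ]
 [ 0.408  0.913 -0.001]
 [-0.    -0.001 -1.   ]] [[-0.15275924  0.59609702]]
jar [0.703 0.199] [[0.197 0.113]]
file [ 0.711 -0.001] [[ 0.171 -0.087]]
vise [0.536 0.36 ] [[0.06 0.3 ]]
visehandle [0.573 0.395] [[0.102 0.327]]
viseR [0.44 0.3 ] [[-0.044  0.257]]
sander [0.359 0.142] [[-0.152  0.115]]
tray [ 0.57  -0.261] [[-0.013 -0.318]]
```

```bash
cat > go.py <<'E'
from fr import *
import sys
# go.py rx ry z psi : TCP target in riser xy, world z; psi = heading of tool y relative to riser x (deg)
rx,ry,z,psi=map(float,sys.argv[1:5])
s=state(); M=rot(s["eef_rot"]); p=np.array(s["eef_pos"])
t=np.r_[toW([rx,ry])[0],z]; h=np.degrees(np.arctan2(M[1,1],M[0,1])); want=psi+9.9
d=(want-h+90)%180-90
print("t",s["t"],"at R",toR(p[:2]).round(4),"z",p[2].round(4),"h",round(h-9.9,2),"F",np.round(s["ft_force"],1),"w",s["gripper_width"])
print("shares",((M.T@(t-p))/.2).round(3),"turn",round(-d/90,3),"world target",t.round(3))
E
python3 go.py -0.017 -0.12 0.15 0
```

```text
t 0.15 at R [[-0.1528  0.5961]] z 0.2219 h 55.99 F [-0.4 -0.9  0.1] w 0.08732046887694254
shares [-2.564 -2.589  0.363] turn 0.622 world target [ 0.532 -0.066  0.15 ]
```

Request:
{"name": "servo_tool", "arguments": {"moves": [-1, -1, 0, 0, -1, -1, 0, 0, -1, -1, 0, 0, -1, -1, 0, 0, -1, -1, 0, 0, -1, -1, 0, 0, -1, -1, 0, 0, -1, -1, 0, 0], "fingers": -0.1}}

```text
t: 0.95
eef_pos: [0.3767, 0.3517, 0.2228]
eef_rot: [-0.0, 0.21, 0.978, 0.0]
ft_force: [-0.7, 0.2, 0.1]
gripper_width: 0.0396
grip_force: 0.0
```

Request:
{"name": "servo_tool", "arguments": {"moves": [-1, -1, 0, 0, -1, -1, 0, 0, -1, -1, 0, 0, -1, -1, 0, 0, -1, -1, 0, 0, -1, -1, 0, 0, -1, -1, 0, 0, -1, -1, 0, 0]}}

```text
t: 1.75
eef_pos: [0.4776, 0.0891, 0.2225]
eef_rot: [-0.0, 0.208, 0.978, 0.0]
ft_force: [-0.6, 0.5, -0.9]
gripper_width: 0.0395
grip_force: 0.0
```

Request:
{"name": "servo_tool", "arguments": {"moves": [-0.56, -0.59, 0, 0.62, -0.56, -0.59, 0, 0.62, -0.56, -0.59, 0, 0.62, -0.56, -0.59, 0, 0.62, -0.56, -0.59, 0, 0.62, -0.56, -0.59, 0, 0.62, -0.56, -0.59, 0, 0.62, -0.56, -0.59, 0, 0.62, -0.56, -0.59, 0, 0.62]}}

```text
t: 2.65
eef_pos: [0.5318, -0.0636, 0.2224]
eef_rot: [-0.0, 0.64, 0.768, 0.0]
ft_force: [0.4, -0.5, -0.2]
gripper_width: 0.0395
grip_force: 0.0
```

```bash
python3 go.py -0.017 -0.12 0.075 0; python3 -c "
from h import *
snap('wrist','w1');print(state()['joint_pos'])"
```

```text
t 2.65 at R [[-0.0169 -0.1171]] z 0.2224 h 0.51 F [ 0.4 -0.5 -0.2] w 0.039528101342868126
shares [-0.015 -0.001  0.737] turn 0.006 world target [ 0.532 -0.066  0.075]
[-0.45267583  0.26917825  0.55137984  1.91782967 -0.16678376  0.99957705
  0.35408261]
```

View pics/w1.png

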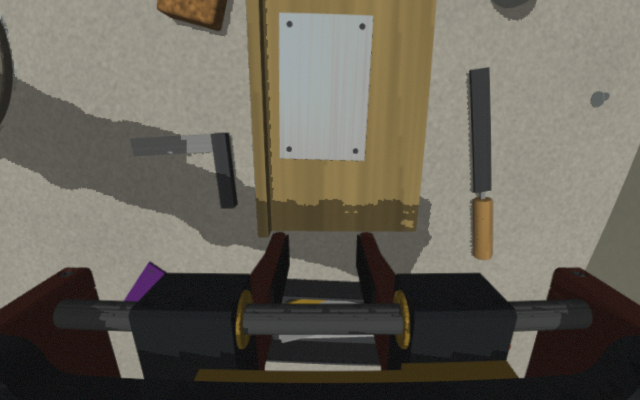

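The wrist view shows the blank's near edge at row 160 (columns 280–364), the riser's end at row 232, and the rail on the left. I'll check these against the top view, then descend.

```bash
python3 -c "
from fr import *
c=camera_model('wrist')
print(toR(ray(c,[(280,158),(364,160),(373,16),(280,13)],.065)).round(4)); print(toR(ray(c,[(265,235),(418,230)],.06)).round(4)); print('railtop inner',toR(ray(c,[(271,210),(264,10)],.08)).round(4))"
```

```text
[[-0.0618 -0.0887]
 [ 0.0278 -0.09  ]
 [ 0.0307  0.0492]
 [-0.0584  0.051 ]]
[[-0.0829 -0.1795]
 [ 0.0956 -0.1718]]
railtop inner [[-0.0711 -0.1422]
 [-0.071   0.0492]]
```

Request:
{"name": "servo_tool", "arguments": {"moves": [-0.02, 0, 0.3, 0, -0.02, 0, 0.5, 0, -0.02, 0, 0.65, 0, -0.02, 0, 0.72, 0, -0.02, 0, 0.74, 0, -0.02, 0, 0.74, 0]}}

```text
t: 3.3
eef_pos: [0.5329, -0.0697, 0.0753]
eef_rot: [0.0, 0.642, 0.767, 0.0]
ft_force: [0.8, 0.9, 0.8]
gripper_width: 0.0398
grip_force: 0.0
```

Request:
{"name": "servo_tool", "arguments": {"moves": [0, 0, 0.03, 0, 0, 0, 0.05, 0, 0, 0, 0.06, 0, 0, 0, 0.06, 0]}}

```text
t: 3.7
eef_pos: [0.5322, -0.0697, 0.0628]
eef_rot: [0.0, 0.642, 0.767, 0.0]
ft_force: [0.0, 0.5, -0.3]
gripper_width: 0.0394
grip_force: 0.0
```

Request:
{"name": "servo_tool", "arguments": {"moves": [0, 0, 0.005, 0, 0, 0, 0.005, 0]}}

```text
t: 3.9
eef_pos: [0.5322, -0.0697, 0.0617]
eef_rot: [0.0, 0.642, 0.767, 0.0]
ft_force: [-0.0, 0.4, -0.0]
gripper_width: 0.0392
grip_force: 0.0
```

```bash
python3 go.py -0.02 0.045 0.062 0
```

```text
t 3.9 at R [[-0.0175 -0.1232]] z 0.0617 h 0.19 F [-0.   0.4 -0. ] w 0.039243087342201534
shares [ 0.841 -0.009 -0.001] turn 0.002 world target [0.501 0.096 0.062]
```

Request:
{"name": "servo_tool", "arguments": {"moves": [0.04, 0, 0, 0, 0.08, 0, 0, 0, 0.12, 0, 0, 0, 0.16, 0, 0, 0, 0.2, 0, 0, 0, 0.24, 0, 0, 0, 0.28, 0, 0, 0, 0.32, 0, 0, 0, 0.36, 0, 0, 0, 0.4, 0, 0, 0]}}

```text
t: 4.9
eef_pos: [0.518, 0.0096, 0.0617]
eef_rot: [-0.0, 0.642, 0.767, -0.0]
ft_force: [0.7, -1.4, 0.7]
gripper_width: 0.0397
grip_force: 0.6
```

Request:
{"name": "servo_tool", "arguments": {"moves": [0.04, 0, 0, 0, 0.08, 0, 0, 0, 0.12, 0, 0, 0, 0.16, 0, 0, 0, 0.2, 0, 0, 0, 0.24, 0, 0, 0, 0.28, 0, 0, 0, 0.31, 0, 0, 0, 0.34, 0, 0, 0, 0.34, 0, 0, 0]}}

```text
t: 5.9
eef_pos: [0.506, 0.0771, 0.0616]
eef_rot: [-0.0, 0.642, 0.767, 0.0]
ft_force: [0.5, 0.1, -0.7]
gripper_width: 0.0395
grip_force: 0.0
```

```bash
python3 go.py -0.02 0.056 0.062 0; python3 -c "
from fr import *
_,im=snap('top','t2')
cv2.imwrite('pics/t2c.png',cv2.resize(im[80:260,180:420],None,fx=3,fy=3)[:,:,::-1])
snap('wrist','w2')"
```

```text
t 5.9 at R [[-0.0181  0.0259]] z 0.0616 h 0.26 F [ 0.5  0.1 -0.7] w 0.03947594277261545
shares [ 0.15  -0.009 -0.002] turn 0.003 world target [0.499 0.106 0.062]
```

View pics/t2c.png

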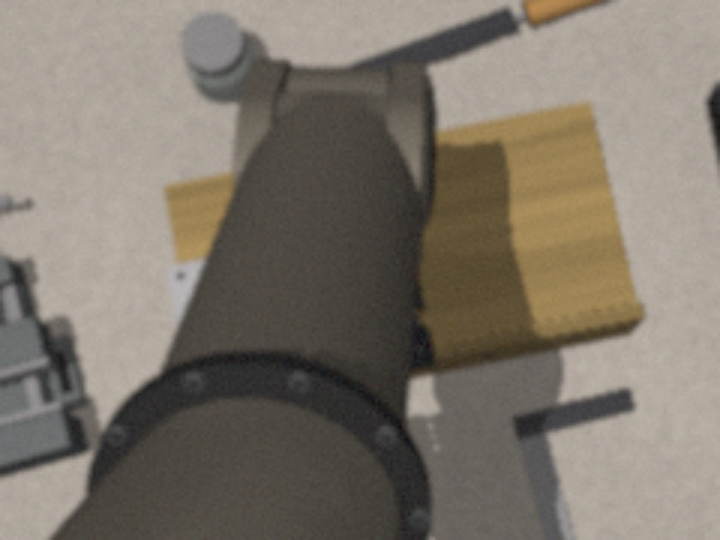

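The top view shows the arm over the blank. The blank's leading edge is visible at crop (172,262), right at the riser's left end, which agrees with the expected position (centre y about 0.105). I'll push about 30 mm more, back off and measure.

```bash
python3 -c "
from fr import *
print(toR(ray(cm,[(180+172/3-.4,80+262/3-.4),(180+165/3-.4,80+188/3-.4)],.065)))"
```

```text
[[0.02812077 0.17379766]
 [0.0870442  0.16942402]]
```

Request:
{"name": "servo_tool", "arguments": {"moves": [0.03, 0, 0, 0, 0.06, 0, 0, 0, 0.09, 0, 0, 0, 0.12, 0, 0, 0, 0.14, 0, 0, 0, 0.15, 0, 0, 0, 0.15, 0, 0, 0]}}

```text
t: 6.7
eef_pos: [0.5008, 0.1061, 0.0616]
eef_rot: [-0.0, 0.642, 0.767, 0.0]
ft_force: [1.0, 0.7, -0.9]
gripper_width: 0.0395
grip_force: 0.0
```

Request:
{"name": "servo_tool", "arguments": {"moves": [-0.04, 0, 0, 0, -0.08, 0, 0, 0, -0.08, 0, -0.15, 0, -0.08, 0, -0.4, 0, -0.08, 0, -0.5, 0, -0.08, 0, -0.5, 0, -0.4, 0, -0.6, 0, -0.6, 0, -0.6, 0, -0.6, 0, -0.6, 0, -0.6, 0, -0.6, 0]}}

```text
t: 7.7
eef_pos: [0.5214, -0.0151, 0.1808]
eef_rot: [-0.0, 0.644, 0.765, -0.001]
ft_force: [-0.3, 0.1, 0.0]
gripper_width: 0.0395
grip_force: 0.0
```

```bash
python3 go.py 0.045 0.136 0.18 90; python3 -c "
from h import *
snap('wrist','w3')"
```

```text
t 7.7 at R [[-0.0188 -0.0675]] z 0.1808 h -0.08 F [-0.3  0.1  0. ] w 0.03950733504347812
shares [1.018 0.318 0.003] turn 0.999 world target [0.549 0.196 0.18 ]
```

View pics/w3.png

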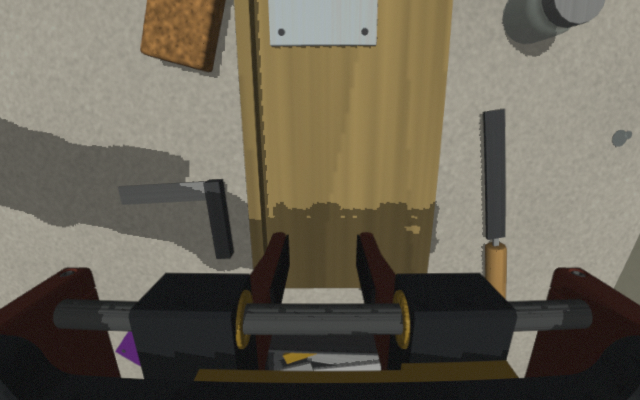

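The blank's near edge is at row 45 (columns 271–376), and the sander, square, file and jar look undisturbed.

```bash
python3 go.py 0.057 0.131 0.18 90;python3 -c "
from fr import *
c=camera_model('wrist');cm2=c
print(toR(ray(c,[(271,45),(376,44.5)],.065)),toR(ray(c,[(255,288),(430,288)],.06)))
_,im=snap('top','t3'); cv2.imwrite('pics/t3c.png',cv2.resize(im[80:260,180:420],None,fx=3,fy=3)[:,:,::-1])
"
```

```text
t 7.75 at R [[-0.0186 -0.0655]] z 0.1806 h 0.09 F [0.  1.1 0.2] w 0.03954205598878754
shares [0.982 0.38  0.003] turn -0.999 world target [0.562 0.193 0.18 ]
[[-0.06202977  0.06630197]
 [ 0.02710654  0.06687161]] [[-0.09079366 -0.17146887]
 [ 0.09901536 -0.17128972]]
```

Request:
{"name": "servo_tool", "arguments": {"moves": [0.2, 0.37, 0, -0.1, 0.45, 0.37, 0, -0.2, 0.7, 0.37, 0, -0.3, 0.99, 0.37, 0, -0.4, 0.99, 0.37, 0, -0.5, 0.99, 0.37, 0, -0.6, 0.99, 0.37, 0, -0.7, 0.99, 0.37, 0, -0.8, 0.99, 0.37, 0, -0.9, 0.99, 0.37, 0, -1]}}

```text
t: 8.8
eef_pos: [0.5586, 0.1975, 0.1806]
eef_rot: [-0.001, -0.057, 0.998, 0.0]
ft_force: [-0.7, -0.4, 0.4]
gripper_width: 0.0397
grip_force: 0.0
```

```bash
python3 go.py 0.055 0.131 0.075 90; python3 -c "
from h import *
snap('wrist','w4')"
```

```text
t 8.8 at R [[0.0544 0.1355]] z 0.1806 h 86.69 F [-0.7 -0.4  0.4] w 0.03971272567201465
shares [-0.005 -0.023  0.528] turn -0.037 world target [0.56  0.193 0.075]
```

View pics/w4.png

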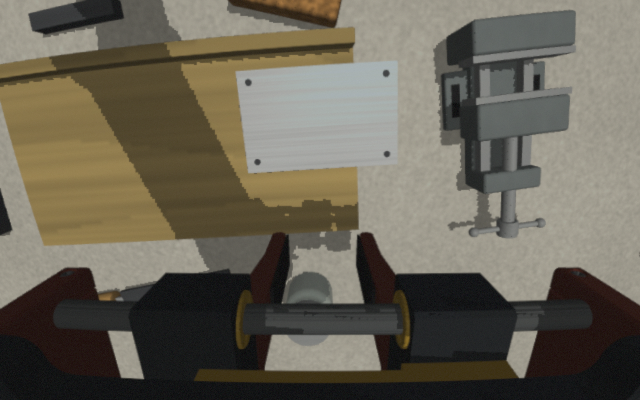

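The wrist view shows the blank overhanging the riser's vise end by about 41 px, roughly 35 mm, with a small gap to the rail. I'll descend on the +x side and push it to the rail.

Request:
{"name": "servo_tool", "arguments": {"moves": [0, -0.02, 0.2, -0.04, 0, -0.02, 0.4, -0.04, 0, -0.02, 0.53, -0.04, 0, -0.02, 0.57, -0.04, 0, -0.02, 0.59, -0.04, 0, -0.02, 0.595, -0.04, 0, -0.02, 0.595, -0.04]}}

```text
t: 9.55
eef_pos: [0.5614, 0.1919, 0.0638]
eef_rot: [0.001, -0.084, 0.996, 0.0]
ft_force: [0.1, -1.0, -0.1]
gripper_width: 0.0398
grip_force: 0.0
```

```bash
python3 go.py 0.023 0.131 0.0617 90
```

```text
t 9.55 at R [[0.0561 0.1296]] z 0.0638 h 89.72 F [ 0.1 -1.  -0.1] w 0.03976513731484907
shares [0.166 0.006 0.01 ] turn -0.003 world target [0.529 0.188 0.062]
```

Request:
{"name": "servo_tool", "arguments": {"moves": [0, 0, 0.01, 0, 0.02, 0, 0.01, 0, 0.04, 0, 0.01, 0, 0.06, 0, 0.01, 0, 0.08, 0, 0.01, 0, 0.1, 0, 0.01, 0, 0.12, 0, 0.01, 0, 0.14, 0, 0.01, 0, 0.15, 0, 0.01, 0, 0.15, 0, 0.01, 0]}}

```text
t: 10.55
eef_pos: [0.5308, 0.1863, 0.0607]
eef_rot: [0.0, -0.084, 0.996, 0.0]
ft_force: [0.5, 0.1, 0.2]
gripper_width: 0.0397
grip_force: 0.2
```

Request:
{"name": "servo_tool", "arguments": {"moves": [0.005, 0, 0, 0, 0.01, 0, 0, 0, 0.01, 0, 0, 0]}}

```text
t: 10.85
eef_pos: [0.5305, 0.1866, 0.0611]
eef_rot: [0.002, -0.084, 0.996, 0.0]
ft_force: [4.7, 2.8, -1.4]
gripper_width: 0.0398
grip_force: 2.6
```

Request:
{"name": "servo_tool", "arguments": {"moves": [0.005, 0, 0, 0, 0.01, 0, 0, 0, 0.01, 0, 0, 0]}}

```text
t: 11.15
eef_pos: [0.5303, 0.1868, 0.0618]
eef_rot: [0.003, -0.084, 0.996, 0.001]
ft_force: [8.3, 2.2, -0.7]
gripper_width: 0.0392
grip_force: 4.1
```

The force is rising, so the blank is against the rail. I'll back off, rise and check.

Request:
{"name": "servo_tool", "arguments": {"moves": [-0.03, 0, 0, 0, -0.08, 0, 0, 0, -0.12, 0, 0, 0, -0.15, 0, -0.1, 0, -0.15, 0, -0.3, 0, -0.15, 0, -0.5, 0, -0.15, 0, -0.6, 0, -0.15, 0, -0.6, 0]}}

```text
t: 11.95
eef_pos: [0.5581, 0.1909, 0.1835]
eef_rot: [0.002, -0.084, 0.996, 0.001]
ft_force: [0.0, 0.3, 0.4]
gripper_width: 0.0394
grip_force: 0.0
```

```bash
python3 go.py 0.023 0.131 0.0617 90; python3 -c "
from h import *
snap('wrist','w5')"
```

```text
t 11.95 at R [[0.0527 0.1291]] z 0.1835 h 89.7 F [0.  0.3 0.4] w 0.03939809125503387
shares [0.151 0.008 0.609] turn -0.003 world target [0.529 0.188 0.062]
```

View pics/w5.png

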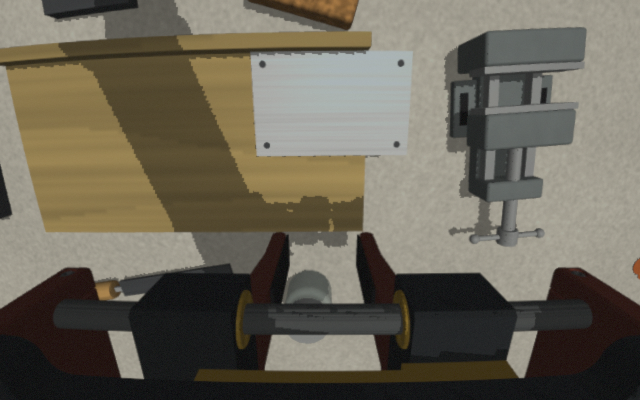

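The blank lies at the rail; its corners are (251,53), (413,50), (409,153) and (256,157), and the riser end is at columns 363–370. I'll put numbers on that.

```bash
python3 -c "
from fr import *
c=camera_model('wrist')
B=toR(ray(c,[(251,53),(413,50),(409,153),(256,157)],.065)); print(B.round(4),B.mean(0))
print('riser corners',toR(ray(c,[(363,231),(45,232)],.06)).round(4),'rail',toR(ray(c,[(371,32),(0,48),(371,48),(10,63)],.08)).round(4))
print(np.degrees(np.arctan2(*(B[1]-B[0]))),np.degrees(np.arctan2(*(B[2]-B[3]))))
g=cv2.cvtColor(cv2.imread('pics/w5.png'),cv2.COLOR_BGR2HSV); m=((g[...,1]<45)&(g[...,2]>165)).astype(np.uint8)
n,l,st,ce=cv2.connectedComponentsWithStats(m); k=l[100,330]; print(st[k])
ct=max(cv2.findContours((l==k).astype(np.uint8),0,1)[0],key=cv2.contourArea)
print(cv2.minAreaRect((toR(ray(c,ct[:,0],.065))*1000).astype(np.float32)))
"
```

```text
[[-0.076   0.0663]
 [-0.078   0.2051]
 [ 0.0104  0.2075]
 [ 0.0136  0.0653]] [-0.03252225  0.13605234]
riser corners [[ 0.0898  0.168 ]
 [ 0.0915 -0.1718]] rail [[-0.0884  0.1664]
 [-0.088  -0.1533]
 [-0.0764  0.1667]
 [-0.0748 -0.1458]]
-0.8376296618915452 -1.2909398632058697
[  251    30   195   198 18338]
((-4.547355651855469, 153.3045654296875), (177.588134765625, 173.8877716064453), 0.5645833015441895)
```

The centre is at (-0.0325, 0.136) in the riser frame and the skew is about 1°, which is well within tolerance. The arm is clear, so I'm handing in.

```bash
python3 -c "
from plant import *
print(job_done())"
```

```text
the job is handed in; nothing more can be done
None
```

I handed the job in; the blank's last measured position was flat against the rail (skew about 1°), sticking out about 36 mm over the vise end, with the arm clear; the judging result was not shown.

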